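Slide the wax pan to the keep-warm zone

ROBOT

A 6-joint arm with a two-finger parallel gripper is mounted at the origin on a cart in front of the work surface, level with it; the furniture and walls round the work are solid. World frame = base frame: x ahead of the robot, y to its left, z up, the work surface at z = 0. Lengths are in m, angles in rad, forces in N, time in s.
With the tool pointing down it reaches from about 0.3 to 0.875 m from the base axis. Payload 6.4 kg.
Tool frame: the origin (TCP) lies at the very end of the fingers, on their centre line; the grasp point (between the pads) lies 19 mm behind it; z points along the fingers, y is the line along which they close (so a half turn about z gives the same grasp; the last joint's range is limited). The gripper opens to 85 mm and grips with 20 to 120 N. Pads are 22 mm wide; open, the fingers measure 114 mm over their backs; the gripper's body (76 mm by 85 mm) begins 54 mm behind the grasp point. The pads swing forward as they close: fully open they stand 13 mm farther back than shut.
Start: joints at [0.986, 0.181, 1.607, -0, 1.354, -0.206], TCP at [0.213, 0.534, 0.231] pointing down, gripper open.
Joint ranges: [-2.99, 2.99], [-0.89, 2.07], [0.3, 2.58], [-1.14, 4.28], [0, 2.63], [-3.12, 3.12]. Speed limits (rad/s): [2.57, 2.57, 3.01, 3.14, 3.14, 3.14].

INTERFACE

Orientations are given as a unit quaternion [w, x, y, z].
In Python, from bench import * gives the robot as it stands. The module is installed in compiled form; this text tells all that it offers.
- The arm moves only by the tool arm_command, never from a script. Its arguments are lists of equal length, an entry for each row: "dp": the shift along the tool's x, y, z in units of 0.25 m (1.0 is 0.25 m), a list of three; "turn": the turn, a rotation vector about the tool's x, y, z in units of 30 degrees (1.0 is 30 degrees), a list of three; "jaw": the opening, from 0 (shut) to 1 (fully open). A call has 1 to 5 rows; each row is the pose to reach, as a shift and turn from the pose commanded when the call began, along the tool's axes at that moment; what a row does not reach only later rows make up. A row lasts 1/8 s, in which the tool goes at most 62.5 mm and 10.7 degrees, less where a joint would pass 70% of its speed; a pose out of reach is approached as far as the arm can. A call with a number of a shift or a turn outside -1 to 1 is refused whole. A call with a gripper value outside its range is refused whole. The fingers move at their own pace and stop on an object; the grip force is fixed at half the most. Time passes only in rows, so rows that repeat a pose let the fingers close. It gives the time, the measured TCP pose, the force, the opening and the grip force at its end, in the units of the state.
- get_obs(): the state, without advancing time (a new reading comes with each control period).
- camera(name): name is "scene" or "top"; returns the picture (400x640x3 uint8, blue, green, red); there is no depth.
- get_calibration(name): a dict with "camera_matrix" (3x3 intrinsics, pixels), "k1" (the pictures are not rectified: a ray, as slopes to the right and down, at radius r is drawn at 1 + k1 r^2 times it, then the intrinsics apply), "R" (3x3) and "t" (3): a world point X has camera coordinates R X + t. Camera axes: x right, y down, z forward; pixel columns grow to the right and rows downward; lengths in m; the calibration is good to about 2 mm. A picture is of the moment at which its call begins. get_calibration takes no time and is no camera call.
- hand_in(): hands the job in; it is judged then, once.
The state is a dict: "time_s": time; "q": joint angles; "dq": joint speeds; "joint_efforts": joint torques, N m; "eef_pos": TCP position; "eef_rot": TCP orientation; "wrist_force": force on the tool from outside, world axes, zero at the start; "torque": the same for the moment, N m; "opening": opening from 0.0 (shut) to 1.0 (fully open); "grasp_force": force on a finger pad.
Only numpy, scipy, OpenCV 4.12 (cv2) and the standard library are available. Lean on these libraries where they do the work, as an engineer would, in place of code of your own. Each camera call takes 0.05 s, during which the arm holds its last target. There are 200 camera calls.

TASK

The hotplate has two ringed zones. Slide the steel wax pan along the glass from the red-ringed zone to the blue-ringed zone, gently and without ever lifting or tipping it, until it stands wholly inside the blue ring, then let go of it. Do not disturb the amber bottle, the green-capped jar or the small drinking glass behind.

Things in the scene. Friction and masses are not known exactly. Their poses are not given: they have to be found in the camera images.
- hotplate: fixed two-zone hotplate with a flat black glass top, 135 (x) x 280 (y) x 18 mm high, on the bench. Origin: centre of its underside; its glass surface is at z = +18 mm. Its own -x side is the front (small knobs), y runs along its length; the two zones lie at y = +70 and -70 mm of it, which is which varies.
- red_zone: the zone marked by a thin printed red ring, 116 mm inner and 124 mm outer diameter, flat on the glass. Origin: ring centre, at the glass surface. The pan starts here.
- blue_zone: the zone marked by a thin printed blue ring, 116 mm inner and 124 mm outer diameter, flat on the glass. Origin: ring centre, at the glass surface. The pan shall go here, 140 mm from the red zone's centre.
- pan: empty open steel pan, 90 mm outer diameter, 40 mm high, 3 mm straight walls (84 mm inside), floor 4 mm thick, about 0.3 kg, loose on the glass. Origin: centre of its underside, z up. A thin stick handle (7 mm wire, 13 mm black grip) points along its own -x, out to 128 mm from the centre, 30 to 48 mm up. Fingers can push it from outside or drag it by the inner wall; it may turn about z.
- bottle_amber: amber bottle with black cap, 38 x 39 x 83 mm, loose, standing behind the hotplate; origin at its underside. Leave alone.
- jar_green: white jar with green cap, 48 x 49 x 49 mm, loose, standing behind the hotplate; origin at its underside. Leave alone.
- glass_small: small clear glass, 36 x 36 x 45 mm, loose, standing behind the hotplate; origin at its underside. Leave alone.
There are look-alikes about, which are no part of the job. Of the things that look like the pan, the larger one is meant.

How it is judged:
By the outcome, as a careful person would: the job done as asked, in the order asked, and still so for the second after the job is handed in, with the robot touching nothing.
It also fails if it takes over 32 s, if anything falls off the work surface, if the arm or the gripper's body presses on something with over 40 N, if the wrist force passes 120 N, or if a joint passes its speed limit or range.

## Working session

There is one attempt and no reset: what is moved stays moved. The work goes in short steps, Python scripts to look and compute and a tool call to move; the robot and the scene stay as the last step left them, time stands still between calls to the robot, and variables do not carry over. Pictures are saved under pics/ and viewed, at most 10 in all, crops included, and the job is handed in when it is done.

Besides the shell and the picture viewer there is one more tool, called after ">>>" as name(argument=value, ...) on one line, values as JSON. arm_command: Moves the arm, as the interface text tells. Its arguments: {"type":"object","properties":{"dp":{"type":"array"},"turn":{"type":"array"},"jaw":{"type":"array"}},"required":["dp","turn","jaw"]}

```bash
mkdir -p pics
cat > h.py <<'E'
from bench import *
import numpy as np, cv2
def ray(name,u,v):
    c=get_calibration(name);K=np.array(c["camera_matrix"]);R=np.array(c["R"]);t=np.array(c["t"])
    d=np.array([(u-K[0,2])/K[0,0],(v-K[1,2])/K[1,1]]);s=d.copy()
    for _ in range(20): s=d/(1+c["k1"]*(s@s))
    return -R.T@t, R.T@np.array([s[0],s[1],1])
def onz(name,u,v,z):
    o,d=ray(name,u,v); return o+d*(z-o[2])/d[2]
E
python3 - <<'E'
from h import *
for n in("scene","top"):
    cv2.imwrite(f"pics/{n}0.png",camera(n))
    print(-np.array(get_calibration(n)["R"]).T@get_calibration(n)["t"])
print(get_obs())
E
```

```text
[-0.08595244 -0.71226086  0.71816681]
[ 0.43090722 -0.17381592  1.48976236]
{'time_s': 0.1, 'q': array([ 9.85719775e-01,  1.81475144e-01,  1.60789673e+00, -1.39562266e-05,
        1.35377588e+00, -2.06260886e-01]), 'dq': array([-5.26959212e-05, -1.51607450e-03, -2.09221514e-03,  1.53662561e-04,
        1.09657224e-03,  1.66736096e-03]), 'joint_efforts': array([ 1.17499461e-03, -4.45872688e+01, -3.52237236e+01, -9.93189224e-05,
        4.16335199e-03,  3.08448170e-05]), 'eef_pos': array([0.21234023, 0.53383476, 0.23047496]), 'eef_rot': array([-2.93400905e-04,  1.88275813e-01,  9.82115886e-01, -7.20102457e-04]), 'wrist_force': array([-0.04183035,  1.07280112,  0.30141259]), 'torque': array([ 0.03256824, -0.04895535, -0.01035046]), 'grasp_force': 0.0, 'opening': 0.9996978454689496}
```

View pics/top0.png

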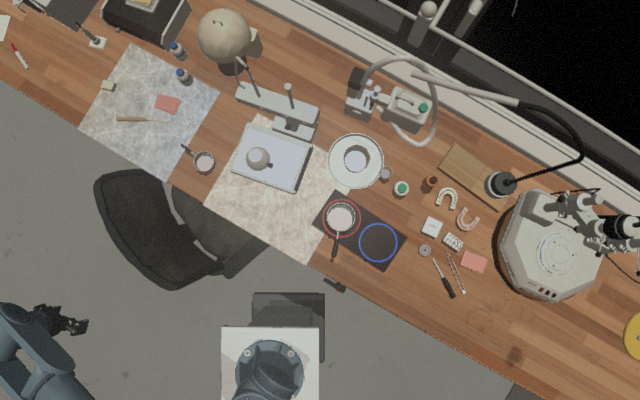

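View pics/scene0.png

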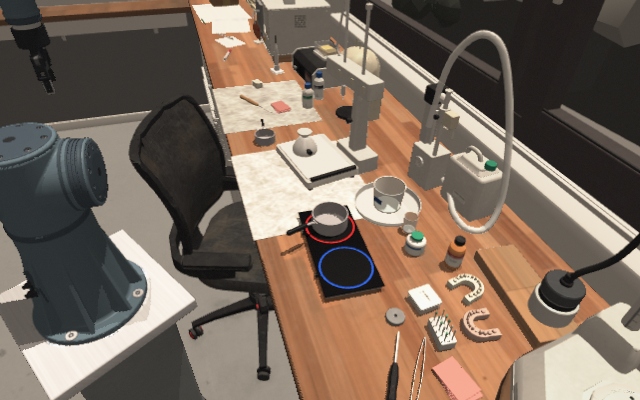

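Top view: there are two pan look-alikes, a small one at (204,161) on the mat and a larger one at (340,217) on the red ring, with its handle ending near (334,255). The larger one stands on the red zone, so it fits. The blue ring is at (378,242). The glass (385,174), jar (401,188) and bottle (431,184) stand behind. Next I measure these and confirm the pan in a crop.

```bash
cat > m.py <<'E'
from h import *
def rings(im,name):
    h=cv2.cvtColor(im,cv2.COLOR_BGR2HSV); out={}
    for n,lo,hi in(("blue",(105,150,80),(125,255,255)),("red",(0,150,80),(8,255,255))):
        m=cv2.inRange(h,lo,hi)
        if n=="red": m|=cv2.inRange(h,(172,150,80),(180,255,255))
        x0,y0,x1,y1=(305,185,415,275) if name=="top" else (285,190,390,300)
        k=np.zeros_like(m);k[y0:y1,x0:x1]=m[y0:y1,x0:x1]
        v,u=np.nonzero(k); P=np.array([onz(name,a,b,.018)[:2] for a,b in zip(u,v)])
        A=np.c_[2*P,np.ones(len(P))]
        w=np.ones(len(P),bool)
        for _ in range(4):
            s=np.linalg.lstsq(A[w],(P[w]**2).sum(1),rcond=None)[0]; r=np.sqrt(s[2]+s[:2]@s[:2])
            w=abs(np.linalg.norm(P-s[:2],axis=1)-r)<.006
        out[n]=(s[:2].round(4),r.round(4),w.sum())
    return out
E
python3 - <<'E'
from m import *
t=cv2.imread("pics/top0.png");s=cv2.imread("pics/scene0.png")
print(rings(t,"top"),rings(s,"scene"))
a=cv2.resize(t[180:280,300:450],None,fx=5,fy=5,interpolation=cv2.INTER_CUBIC)[:,:]
b=cv2.resize(s[190:300,280:390],None,fx=5,fy=5,interpolation=cv2.INTER_CUBIC)
cv2.imwrite("pics/ct.png",a);cv2.imwrite("pics/cs.png",b)
for n,u,v in(("glass",385,174),("jar",401,188),("bottle",431,184)): print(n,onz("top",u,v,.045).round(3))
E
```

```text
Traceback (most recent call last):
  File "m.py", line 13, in rings
    s=np.linalg.lstsq(A[w],(P[w]**2).sum(1),rcond=None)[0]; r=np.sqrt(s[2]+s[:2]@s[:2])
                           ~~~~~~~~~~~~~^^^
numpy.exceptions.AxisError: axis 1 is out of bounds for array of dimension 1
```

```bash
sed -i 's/(105,150,80),(125,255,255)/(95,110,60),(130,255,255)/; s/(0,150,80),(8,255,255)/(0,130,70),(6,255,255)/; s/(172,150,80)/(170,110,70)/' m.py
python3 - <<'E'
from m import *
t=cv2.imread("pics/top0.png");s=cv2.imread("pics/scene0.png")
a=cv2.resize(t[180:280,300:450],None,fx=5,fy=5,interpolation=cv2.INTER_CUBIC)
b=cv2.resize(s[190:300,280:390],None,fx=5,fy=5,interpolation=cv2.INTER_CUBIC)
cv2.imwrite("pics/ct.png",a);cv2.imwrite("pics/cs.png",b)
for n,u,v in(("glass",385,174),("jar",401,188),("bottle",431,184)): print(n,onz("top",u,v,.045).round(3))
h=cv2.cvtColor(t,cv2.COLOR_BGR2HSV);print(h[242,358:364],h[218,358:364])
print(rings(t,"top"),rings(s,"scene"))
E
```

```text
glass [ 0.64  -0.369  0.045]
jar [ 0.596 -0.419  0.045]
bottle [ 0.609 -0.515  0.045]
[[114  94 127]
 [111 137 203]
 [120  58 102]
 [ 16  42  79]
 [ 15  38  80]
 [ 13  28  82]] [[  4  21  86]
 [  5 108 123]
 [  2 144 188]
 [  3  71  97]
 [ 10  20  77]
 [  9  22  81]]
{'blue': (array([ 0.4248, -0.3468]), np.float64(0.06), np.int64(207)), 'red': (array([ 0.5024, -0.2303]), np.float64(0.0601), np.int64(54))} {'blue': (array([ 0.4264, -0.3455]), np.float64(0.0601), np.int64(435)), 'red': (array([ 0.5042, -0.2289]), np.float64(0.06), np.int64(223))}
```

View pics/ct.png

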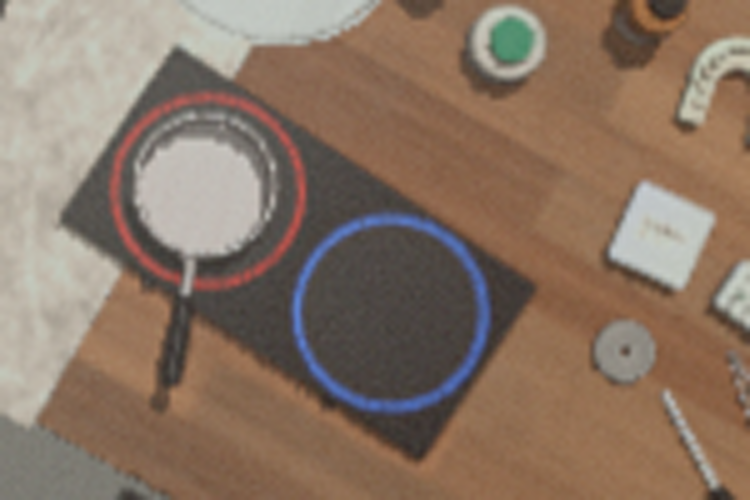

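View pics/cs.png

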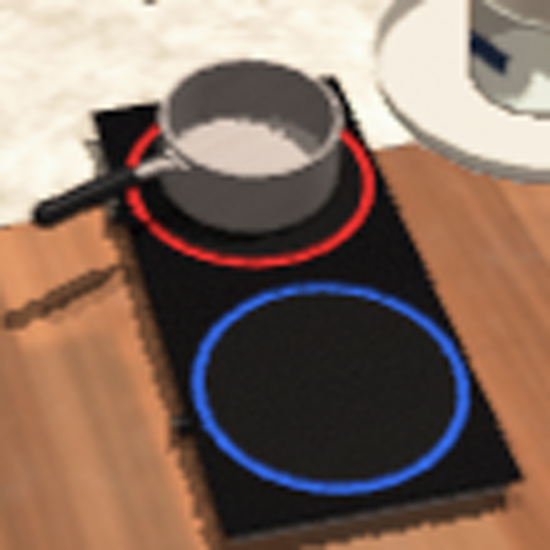

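The crops show the larger pan inside the red ring, rim centre about (340.6,216.4) in top and (329.9,213.4) in scene. Its handle points to the front, and the blue zone is empty.

My plan is to lower the partly open fingers inside the pan along the red–blue line and drag it by the inner wall.

Run:
```python
from h import *
print(onz("top",340.6,216.4,.058),onz("scene",329.9,213.4,.058))
```

```text
[ 0.50479729 -0.22699496  0.058     ] [ 0.50318736 -0.22955884  0.058     ]
```

>>> arm_command(dp=[[0,0,-0.25],[0,0,-0.5],[0,0,-0.75],[0,0,-0.85],[0,0,-0.85]], turn=[[0,0,0.1],[0,0,0.2],[0,0,0.3],[0,0,0.4],[0,0,0.4]], jaw=[0.45,0.45,0.45,0.45,0.45])

```text
time_s: 0.72
eef_pos: [0.2129, 0.5348, 0.4458]
eef_rot: [0.001, 0.29, 0.957, 0.002]
wrist_force: [-0.0, -0.1, -0.7]
opening: 0.447
grasp_force: 0.0
```

>>> arm_command(dp=[[-0.18,-0.12,0],[-0.36,-0.25,0],[-0.54,-0.38,0],[-0.72,-0.5,0],[-0.89,-0.63,0]], turn=[[0,0,0],[0,0,0],[0,0,0],[0,0,0],[0,0,0]], jaw=[0.45,0.45,0.45,0.45,0.45])

```text
time_s: 1.35
eef_pos: [0.3101, 0.2779, 0.441]
eef_rot: [-0.001, 0.289, 0.957, -0.001]
wrist_force: [0.7, 0.1, 0.5]
opening: 0.452
grasp_force: 0.0
```

>>> arm_command(dp=[[-0.18,-0.12,0],[-0.36,-0.25,0],[-0.54,-0.38,0],[-0.72,-0.5,0],[-0.89,-0.63,0]], turn=[[0,0,0],[0,0,0],[0,0,0],[0,0,0],[0,0,0]], jaw=[0.45,0.45,0.45,0.45,0.45])

```text
time_s: 1.98
eef_pos: [0.4078, 0.0236, 0.4411]
eef_rot: [-0.002, 0.289, 0.957, -0.0]
wrist_force: [0.8, -0.1, -0.2]
opening: 0.453
grasp_force: 0.0
```

>>> arm_command(dp=[[-0.18,-0.12,0.1],[-0.36,-0.25,0.25],[-0.54,-0.38,0.4],[-0.7,-0.5,0.55],[-0.87,-0.63,0.7]], turn=[[0,0,0],[0,0,0],[0,0,0],[0,0,0],[0,0,0]], jaw=[0.45,0.45,0.45,0.45,0.45])

```text
time_s: 2.6
eef_pos: [0.4975, -0.218, 0.2715]
eef_rot: [-0.002, 0.289, 0.957, 0.001]
wrist_force: [1.0, -1.0, 1.0]
opening: 0.449
grasp_force: 0.0
```

>>> arm_command(dp=[[0,0,0.2],[0,0,0.4],[0,0,0.55],[0,0,0.55],[0,0,0.55]], turn=[[0,0,0],[0,0,0],[0,0,0],[0,0,0],[0,0,0]], jaw=[0.45,0.45,0.45,0.45,0.45])

```text
time_s: 3.22
eef_pos: [0.4985, -0.2173, 0.1385]
eef_rot: [-0.0, 0.29, 0.957, 0.0]
wrist_force: [0.2, -0.1, 0.3]
opening: 0.45
grasp_force: 0.0
```

Run:
```python
from h import *
s=camera("scene"); print(get_obs()["eef_pos"])
cv2.imwrite("pics/s2.png",cv2.resize(s[140:280,260:420],None,fx=4,fy=4,interpolation=cv2.INTER_CUBIC))
```

```text
[ 0.49913408 -0.21774544  0.13942868]
```

View pics/s2.png

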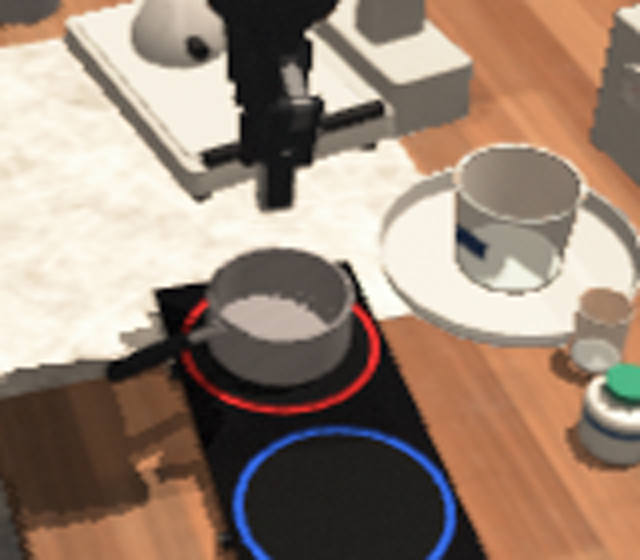

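The fingers hang above the pan and the pan has not moved: its rim is at about (280,295) in the 4x crop. I lower them inside it.

>>> arm_command(dp=[[-0.04,-0.03,0.1],[-0.04,-0.03,0.2],[-0.04,-0.03,0.3],[-0.04,-0.03,0.38],[-0.04,-0.03,0.43]], turn=[[0,0,0],[0,0,0],[0,0,0],[0,0,0],[0,0,0]], jaw=[0.45,0.45,0.45,0.45,0.45])

```text
time_s: 3.9
eef_pos: [0.5035, -0.2297, 0.0314]
eef_rot: [0.001, 0.29, 0.957, -0.0]
wrist_force: [-0.8, 0.8, -0.3]
opening: 0.448
grasp_force: 0.0
```

>>> arm_command(dp=[[0,-0.01,0],[0,-0.02,0]], turn=[[0,0,0],[0,0,0]], jaw=[0.45,0.45])

```text
time_s: 4.15
eef_pos: [0.5006, -0.2339, 0.0318]
eef_rot: [0.001, 0.29, 0.957, -0.0]
wrist_force: [1.4, 0.8, -0.3]
opening: 0.452
grasp_force: 0.4
```

>>> arm_command(dp=[[0,-0.015,0],[0,-0.035,0],[0,-0.06,0],[0,-0.085,0],[0,-0.11,0]], turn=[[0,0,0],[0,0,0],[0,0,0],[0,0,0],[0,0,0]], jaw=[0.45,0.45,0.45,0.45,0.45])

```text
time_s: 4.78
eef_pos: [0.4843, -0.2566, 0.0306]
eef_rot: [0.0, 0.29, 0.957, 0.0]
wrist_force: [1.0, 2.1, 1.4]
opening: 0.448
grasp_force: 1.3
```

>>> arm_command(dp=[[0,-0.025,0],[0,-0.05,0],[0,-0.075,0],[0,-0.1,0],[0,-0.125,0]], turn=[[0,0,0],[0,0,0],[0,0,0],[0,0,0],[0,0,0]], jaw=[0.45,0.45,0.45,0.45,0.45])

```text
time_s: 5.4
eef_pos: [0.467, -0.2824, 0.0306]
eef_rot: [-0.0, 0.29, 0.957, 0.0]
wrist_force: [1.2, 2.6, 2.0]
opening: 0.448
grasp_force: 1.3
```

Run:
```python
from h import *
s=camera("scene"); print(get_obs()["eef_pos"])
cv2.imwrite("pics/s3.png",cv2.resize(s[160:310,260:420],None,fx=4,fy=4,interpolation=cv2.INTER_CUBIC))
```

```text
[ 0.46658389 -0.28314449  0.03053334]
```

View pics/s3.png

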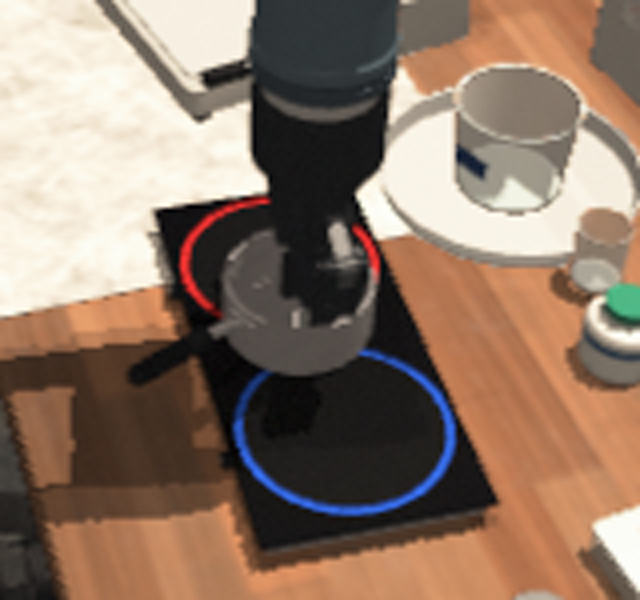

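The pan is following, flat on the glass, with its rim centre near (300,276) in the crop. The drag force is about 3 N, so I continue.

>>> arm_command(dp=[[0,-0.025,0],[0,-0.05,0],[0,-0.075,0],[0,-0.1,0],[0,-0.125,0]], turn=[[0,0,0],[0,0,0],[0,0,0],[0,0,0],[0,0,0]], jaw=[0.45,0.45,0.45,0.45,0.45])

```text
time_s: 6.08
eef_pos: [0.4496, -0.3085, 0.0305]
eef_rot: [-0.0, 0.29, 0.957, 0.0]
wrist_force: [1.3, 1.4, 0.1]
opening: 0.448
grasp_force: 0.9
```

>>> arm_command(dp=[[0,-0.025,0],[0,-0.05,0],[0,-0.075,0],[0,-0.1,0],[0,-0.12,0]], turn=[[0,0,0],[0,0,0],[0,0,0],[0,0,0],[0,0,0]], jaw=[0.45,0.45,0.45,0.45,0.45])

```text
time_s: 6.7
eef_pos: [0.433, -0.3335, 0.0306]
eef_rot: [-0.0, 0.29, 0.957, -0.0]
wrist_force: [1.7, 1.9, 0.6]
opening: 0.451
grasp_force: 0.8
```

>>> arm_command(dp=[[0,-0.02,0],[0,-0.035,0],[0,-0.045,0],[0,-0.045,0]], turn=[[0,0,0],[0,0,0],[0,0,0],[0,0,0]], jaw=[0.45,0.45,0.45,0.45])

```text
time_s: 7.2
eef_pos: [0.4269, -0.3428, 0.0306]
eef_rot: [-0.0, 0.29, 0.957, -0.0]
wrist_force: [0.3, -0.1, -0.2]
opening: 0.452
grasp_force: 0.0
```

Run:
```python
from h import *
print(onz("scene",334.6,228.6,.058))
s=camera("scene"); print(get_obs()["eef_pos"])
cv2.imwrite("pics/s4.png",cv2.resize(s[190:310,280:400],None,fx=5,fy=5,interpolation=cv2.INTER_CUBIC))
```

```text
[ 0.46971569 -0.27338502  0.058     ]
[ 0.4269392  -0.34273252  0.03066072]
```

View pics/s4.png

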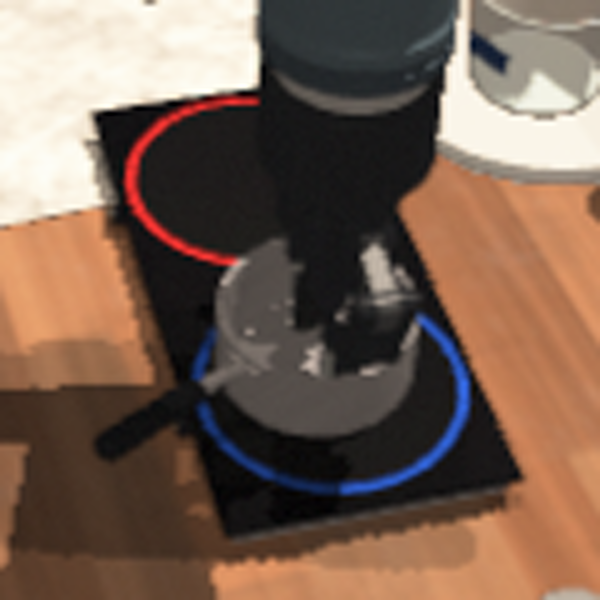

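The pan is mostly in the blue ring, about 11–13 mm short: pan centre near (317,302) in the crop, trailing the TCP by about 10 mm. I drag 12 mm more, back off and lift out.

>>> arm_command(dp=[[0,-0.015,0],[0,-0.03,0],[0,-0.045,0],[0,-0.05,0],[0,-0.05,0]], turn=[[0,0,0],[0,0,0],[0,0,0],[0,0,0],[0,0,0]], jaw=[0.45,0.45,0.45,0.45,0.45])

```text
time_s: 7.88
eef_pos: [0.4199, -0.3532, 0.0306]
eef_rot: [0.0, 0.29, 0.957, -0.0]
wrist_force: [0.6, 0.2, 0.0]
opening: 0.451
grasp_force: 0.1
```

>>> arm_command(dp=[[0,0.015,0],[0,0.03,0],[0,0.03,-0.1],[0,0.03,-0.25],[0,0.03,-0.45]], turn=[[0,0,0],[0,0,0],[0,0,0],[0,0,0],[0,0,0]], jaw=[0.4,0.4,0.4,0.4,0.4])

```text
time_s: 8.5
eef_pos: [0.4237, -0.3455, 0.1431]
eef_rot: [-0.001, 0.29, 0.957, 0.001]
wrist_force: [0.7, -0.6, 0.4]
opening: 0.401
grasp_force: 0.0
```

>>> arm_command(dp=[[0,0.15,-0.15],[0,0.35,-0.3],[0,0.55,-0.4],[0,0.75,-0.5],[0,0.95,-0.5]], turn=[[0,0,0],[0,0,0],[0,0,0],[0,0,0],[0,0,0]], jaw=[0.4,0.4,0.4,0.4,0.4])

```text
time_s: 9.12
eef_pos: [0.558, -0.1479, 0.2711]
eef_rot: [0.003, 0.29, 0.957, -0.001]
wrist_force: [0.5, -0.8, -1.8]
opening: 0.399
grasp_force: 0.0
```

Run:
```python
from m import *
s=camera("scene");t=camera("top"); print(get_obs()["eef_pos"],rings(s,"scene"),rings(t,"top"))
a=cv2.resize(s[210:310,290:390],None,fx=4,fy=4,interpolation=cv2.INTER_CUBIC)
b=cv2.resize(t[185:285,320:420],None,fx=4,fy=4,interpolation=cv2.INTER_CUBIC)
cv2.imwrite("pics/s5.png",np.hstack([a,b]))
```

```text
[ 0.55803859 -0.14476543  0.26873759] {'blue': (array([ 0.4262, -0.3454]), np.float64(0.0601), np.int64(290)), 'red': (array([ 0.5045, -0.2287]), np.float64(0.06), np.int64(303))} {'blue': (array([ 0.4248, -0.3468]), np.float64(0.0601), np.int64(195)), 'red': (array([ 0.5025, -0.2305]), np.float64(0.06), np.int64(95))}
```

View pics/s5.png

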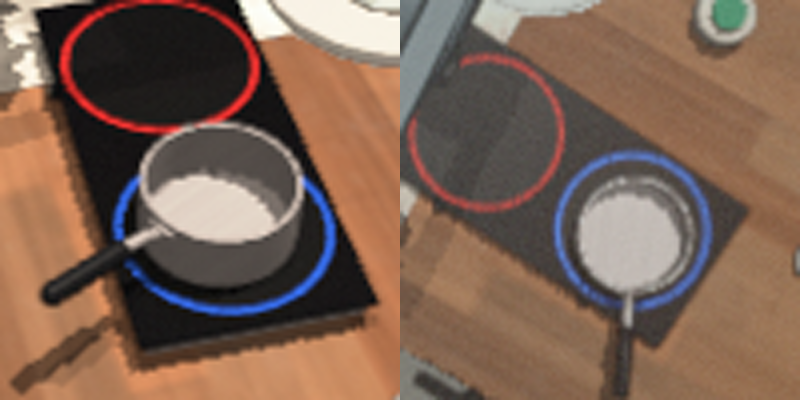

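Both views show the pan upright in the blue ring: rim centre about (221,183) on the left, (636,236) on the right. The fingers are clear. I convert the pixels to check the margin.

Run:
```python
from h import *
print(onz("scene",344.9,255.4,.058)[:2]-[.4262,-.3454],onz("top",320+236/4-.4,185+236/4-.4,.058)[:2]-[.4248,-.3468])
s=cv2.imread("pics/top0.png");t=camera("top")
d=cv2.absdiff(s,t)[160:200,375:445].max(2);print(np.percentile(d,[50,95,100]))
```

```text
[-0.0061868  -0.00024707] [-0.00453049  0.00179196]
[ 5.  9. 27.]
```

The pan centre is about 5 mm off the ring centre, with 13 mm allowed. The bottle, jar and glass have not moved.

```bash
python3 -c "
from bench import *
print(hand_in())"
```

```text
the job is handed in; nothing more can be done
None
```

The pan was slid along the glass from the red zone and now stands released inside the blue ring, about 5 mm off centre (13 mm allowed), with the bottle, jar and glass undisturbed; the job was handed in at about 9 s of the 32 s allowed.

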